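# Put the chair's seat valve in float

### The job

The blood-drawing chair has to sink to its lowest position by itself: push the seat lever, the one with the crossbar on top like a letter T, forward (away from the robot), past its stiff detent and fully home into the float notch, so that it stays there when let go. Leave the ball-knob lever and the flat-paddle lever in neutral.

Things in the scene. Friction and masses are not known exactly. Their poses are not given: they have to be found in the camera images.
- seat_lever (a joint): Angle of the seat lever, 12 mm steel rod with a black crossbar (T). 0: neutral, its start (within 0.05), leaning 0.30 rad towards the robot. Grows as pushed forward, away from the robot, towards the valve's round steel cap. Light spring to 0.24, then the detent, about 11 N; past 0.54 it snaps into the float notch and rests at 0.70; hard stop 0.78. Let go sooner, it springs back to 0. Least -0.25.
- seat_grip (a point): Centre of the crossbar: round, 18 mm thick, 60 mm long, level, along the hinge. 175 mm above the table in neutral, 171 in float; moves forward 90 mm on an arc of radius 130 about the hinge, 51 mm above the table. Axes turn with the lever: y along the crossbar; at joint 0 z is up, x level and forward, the way to push. In these axes the hinge is 38 mm along +x and 124 mm along -z of here.
- back_lever (a joint): Angle of the backrest lever, a bystander with a black ball, 36 mm across, on top; 0 is neutral, leave it there. Same rod and valve as the seat lever: a grey block 96 mm long (forward), 50 wide, top 61 mm above the table, foot 130 by 68 mm, a round steel cap at its forward end. All three valves are bolted to one steel plate, 6 mm thick, fixed to the bench.
- leg_lever (a joint): Angle of the legrest lever, a bystander with a flat black paddle on top, 24 mm wide, 50 tall, 10 thick; 0 is neutral, leave it there. Same rod and valve. The three valves stand in a row across the bench in any order, 140 to 180 mm between centres, each turned up to 0.37 rad; small loose objects up to 60 mm above the table stand between them.

How it is judged:
At the end, for the whole second after the job is handed in: The seat lever rests in its float notch (above 0.62 rad; the notch is at 0.70) and the backrest and legrest levers stand in neutral (within 0.15 rad of 0) (value of joint seat_lever above 0.62 rad and value of joint back_lever between -0.15 and 0.15 rad and value of joint leg_lever between -0.15 and 0.15 rad); the robot touches nothing.
It fails at once if the backrest or legrest lever is pushed more than 0.25 rad forward or 0.2 rad back (value of joint any of back_lever, leg_lever above 0.25 rad or value of joint any of back_lever, leg_lever below -0.2 rad).
It also fails if it takes over 32 s, if anything falls off the work surface, if the arm or the gripper's body presses on something with over 40 N, if the wrist force passes 120 N, or if a joint passes its speed limit or range.

### The arm

A 6-joint arm with a two-finger parallel gripper is mounted at the origin on the work surface. World frame = base frame: x ahead of the robot, y to its left, z up, the work surface at z = 0. Lengths are in m, angles in rad, forces in N, time in s.
With the tool pointing down it reaches from about 0.35 to 0.975 m from the base axis. Payload 4.9 kg.
Tool frame: the origin (TCP) lies on the mounting face of the last link; the fingertips stand 173 mm ahead of it and the grasp point (between the pads) lies 155 mm ahead of it; z points along the fingers, y is the line along which they close (so a half turn about z gives the same grasp; the last joint's range is limited). The gripper opens to 85 mm and grips with 20 to 120 N. Pads are 22 mm wide; open, the fingers measure 114 mm over their backs; the gripper's body (76 mm by 85 mm) begins 54 mm behind the grasp point. The pads swing forward as they close: fully open they stand 13 mm farther back than shut.
Start: joints at [-1.342, 0.053, 1.613, -0, 1.476, -0.119], TCP at [0.213, -0.588, 0.405] pointing down, gripper open.
Joint ranges: [-3.01, 3.01], [-1.01, 2.22], [0.06, 2.58], [-1.02, 4.17], [0.09, 2.62], [-3.14, 3.14]. Speed limits (rad/s): [2.57, 2.57, 3.14, 3.14, 3.14, 3.14].

### API

Orientations are given as a rotation vector (axis times angle).
In Python, from station import monitor, eyes, finish_job gives the robot as it stands. The module is installed in compiled form; this text tells all that it offers.
- The arm moves only by the tool step_arm, never from a script. Its argument "commands" is a list of rows, each a list of 3 entries, a list of its own where there are three numbers: the opening in per cent of the stroke, from 0 (shut) to 100 (fully open), then the shift along the tool's x, y, z in mm, then the turn about the tool's z in degrees. In form: [[hand, [x, y, z], yaw], ...]. A call has 1 to 12 rows; each row is the pose to reach, as a shift and turn from the pose commanded when the call began, along the tool's axes at that moment; what a row does not reach only later rows make up. A row lasts 1/8 s, in which the tool goes at most 62.5 mm and 10.7 degrees, less where a joint would pass 70% of its speed; a pose out of reach is approached as far as the arm can. A call with a gripper value outside its range is refused whole. The fingers move at their own pace and stop on an object; "squeeze" is the grip in N (left out, the last holds). Time passes only in rows, so rows that repeat a pose let the fingers close. It gives the time, the measured TCP pose, the force, the opening and the grip force at its end, in the units of the state.
- monitor.get_obs(): the state, without advancing time (a new reading comes with each control period).
- eyes.get_image(name): name is "scene" or "top"; returns the picture (384x512x3 uint8, red, green, blue); there is no depth.
- eyes.camera_info(name): a dict with "camera_matrix" (3x3 intrinsics, pixels), "k1" (the pictures are not rectified: a ray, as slopes to the right and down, at radius r is drawn at 1 + k1 r^2 times it, then the intrinsics apply), "extrinsics" (4x4, takes a point from camera to world coordinates). Camera axes: x right, y down, z forward; pixel columns grow to the right and rows downward; lengths in m; the calibration is good to about 2 mm. A picture is of the moment at which its call begins. camera_info takes no time and is no camera call.
- finish_job(): hands the job in; it is judged then, once.
The state is a dict: "t": time; "q": joint angles; "dq": joint speeds; "effort": joint torques, N m; "tool_pos": TCP position; "tool_rot": TCP orientation; "contact_force": force on the tool from outside, world axes, zero at the start; "wrist_torque": the same for the moment, N m; "opening": finger opening in m; "grip_force": force on a finger pad.
Only numpy, scipy, OpenCV 4.12 (cv2) and the standard library are available. Lean on these libraries where they do the work, as an engineer would, in place of code of your own. Each camera call takes 0.05 s, during which the arm holds its last target. There are 200 camera calls.

## Working session

There is one attempt and no reset: what is moved stays moved. The work goes in short steps, Python scripts to look and compute and a tool call to move; the robot and the scene stay as the last step left them, time stands still between calls to the robot, and variables do not carry over. Pictures are saved under pics/ and viewed, at most 10 in all, crops included, and the job is handed in when it is done.

Besides the shell and the picture viewer there is one more tool, called after "Request:" as name(argument=value, ...) on one line, values as JSON. step_arm: Moves the arm, as the interface text tells. Its arguments: {"type":"object","properties":{"commands":{"type":"array"},"squeeze":{"type":"number"}},"required":["commands"]}

```bash
mkdir -p pics; python3 - <<'E'
from station import monitor, eyes
import cv2
for n in("scene","top"):
    cv2.imwrite(f"pics/{n}0.png",eyes.get_image(n)[:,:,::-1])
    i=eyes.camera_info(n);print(n,i)
o=monitor.get_obs();print(o["t"],o["tool_pos"],o["tool_rot"],o["contact_force"],o["opening"])
E
```

```text
scene {'camera_matrix': array([[381.30608746,   0.        , 257.84554336],
       [  0.        , 381.30608746, 189.74734373],
       [  0.        ,   0.        ,   1.        ]]), 'k1': -0.05968316749740838, 'extrinsics': array([[ 0.20202645,  0.63997517, -0.74136165,  1.07807415],
       [ 0.9792182 , -0.11823019,  0.16478273, -0.09248765],
       [ 0.01780553, -0.75924529, -0.65056095,  0.61918642],
       [ 0.        ,  0.        ,  0.        ,  1.        ]])}
top {'camera_matrix': array([[393.80761683,   0.        , 253.69813302],
       [  0.        , 393.80761683, 185.70930196],
       [  0.        ,   0.        ,   1.        ]]), 'k1': -0.13482730077920227, 'extrinsics': array([[ 0.01347954, -0.99953332,  0.02741236,  0.51402282],
       [-0.99989151, -0.01363705, -0.00556709,  0.03116759],
       [ 0.00593832, -0.02733434, -0.99960871,  0.85081432],
       [ 0.        ,  0.        ,  0.        ,  1.        ]])}
0.1 [ 0.21296188 -0.58732983  0.40357367] [-3.09239626e+00 -5.43248145e-01  1.46556806e-04] [0.16197251 0.48806629 0.0357512 ] 0.08500138284821689
```

View pics/scene0.png

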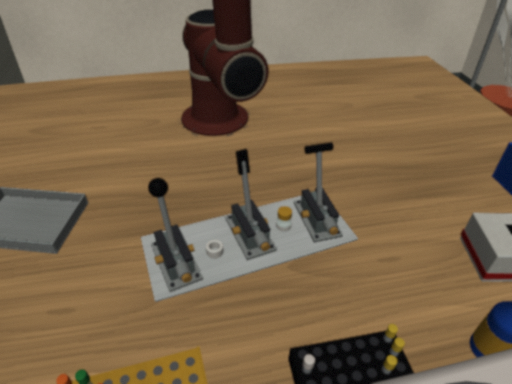

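View pics/top0.png

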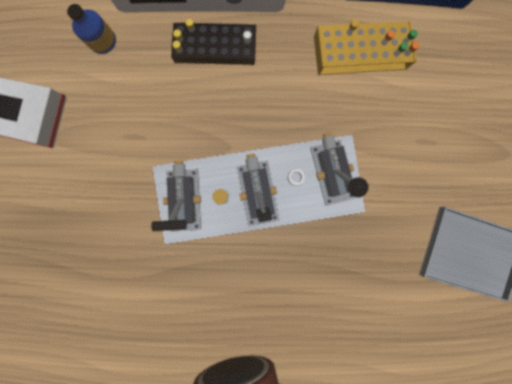

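The T lever is at the left of the top view (about 169,226) and the right of the scene view (about 319,148). The paddle is in the middle and the ball is at the far side. I'll enlarge both.

```bash
python3 - <<'E'
import cv2,numpy as np
a=cv2.imread("pics/top0.png")[140:260,130:290];b=cv2.imread("pics/scene0.png")[130:250,225:365]
a=cv2.resize(a,None,fx=5,fy=5,interpolation=2);b=cv2.resize(b,None,fx=5,fy=5,interpolation=2)
cv2.imwrite("pics/a.png",a);cv2.imwrite("pics/b.png",b)
E
```

```text
(no output)
```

View pics/a.png

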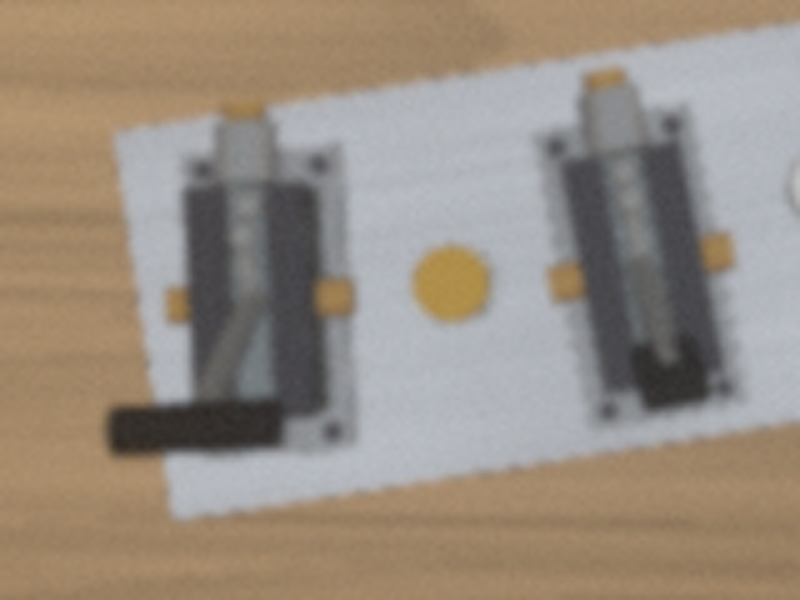

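View pics/b.png

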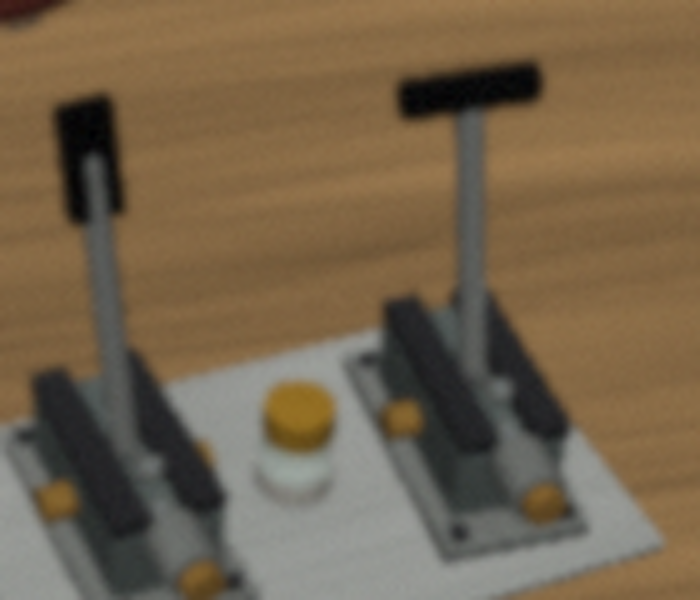

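```bash
cat >h.py <<'E'
from station import monitor, eyes
import numpy as np, cv2
from scipy.spatial.transform import Rotation as R
def ray(n,p):
    c=eyes.camera_info(n);K=c["camera_matrix"];E=c["extrinsics"]
    u=cv2.undistortPoints(np.array([[p]],float),K,np.array([c["k1"],0,0,0.]))[0,0]
    d=E[:3,:3]@[*u,1];return E[:3,3],d
def atz(n,p,z):
    o,d=ray(n,p);return o+d*(z-o[2])/d[2]
def tri(p,q):
    o,d=ray("top",p);a,b=ray("scene",q)
    s=np.linalg.lstsq(np.c_[d,-b],a-o,rcond=None)[0]
    x=o+d*s[0];y=a+b*s[1];return (x+y)/2,np.linalg.norm(x-y)
E
python3 - <<'E'
from h import *
a=lambda x,y:(130+x/5-.4,140+y/5-.4)
b=lambda x,y:(225+x/5-.4,130+y/5-.4)
print("bar",tri(a(196,427),b(470,90)))
l=atz("top",a(110,430),.175);r=atz("top",a(282,423),.175);print(l,r,r-l,atz("top",a(196,427),.175),atz("scene",b(470,90),.175))
print("pad",tri(a(670,370),b(90,160)))
for p in[(195,405),(187,185),(322,410),(318,190)]:print(atz("top",a(*p),.061))
print("cap",atz("top",a(243,110),.04),"hinge bolts",atz("top",a(178,305),.051),atz("top",a(335,298),.051))
o=monitor.get_obs();print(R.from_rotvec(o["tool_rot"]).as_matrix())
E
```

```text
bar (array([0.46258344, 0.17211432, 0.17443144]), np.float64(0.0015883289224529475))
[0.46120786 0.2028629  0.175     ] [0.46476079 0.14291526 0.175     ] [ 0.00355293 -0.05994764  0.        ] [0.46283576 0.1727747  0.175     ] [0.46334485 0.17094373 0.175     ]
pad (array([0.48475133, 0.00869951, 0.17571817]), np.float64(0.00224474172834577))
[0.46305629 0.19719088 0.061     ]
[0.55168706 0.2020058  0.061     ]
[0.46195404 0.14566777 0.061     ]
[0.55034357 0.1487157  0.061     ]
cap [0.58409852 0.18376614 0.04      ] hinge bolts [0.50308454 0.20695284 0.051     ] [0.50692055 0.14248563 0.051     ]
[[ 9.40126329e-01  3.40825934e-01 -4.10682372e-04]
 [ 3.40826106e-01 -9.40124636e-01  1.79821924e-03]
 [ 2.26787137e-04 -1.83052453e-03 -9.99998299e-01]]
```

The bar centre is at about (0.463, 0.172, 0.175), with forward direction (0.998, 0.06). Both views agree, and the bar measures 60 mm long. I'll push with the shut fingers, so first I move behind the bar, passing on the robot side of the other levers.

Request:
step_arm(commands=[[0,[50,-44,0],6],[0,[100,-87,0],12],[0,[145,-127,0],16.5],[0,[195,-170,0],16.5],[0,[245,-214,0],16.5],[0,[291,-254,0],16.5],[0,[317,-319,0],16.5],[0,[343,-383,0],16.5],[0,[369,-448,0],16.5],[0,[395,-512,0],16.5],[0,[421,-577,0],16.5],[0,[448,-643,0],16.5]], squeeze=40)

```text
t: 1.6
tool_pos: [0.4123, 0.117, 0.4046]
tool_rot: [3.14, 0.094, 0.001]
contact_force: [0.5, -0.3, -0.2]
opening: -0.0002
grip_force: 0.0
```

Request:
step_arm(commands=[[0,[0,0,0],0],[0,[0,0,0],0],[0,[0,0,0],0]])

```text
t: 1.98
tool_pos: [0.4131, 0.1138, 0.4045]
tool_rot: [3.14, 0.09, -0.001]
contact_force: [-0.1, -0.3, 0.5]
opening: 0.0
grip_force: 0.0
```

Request:
step_arm(commands=[[0,[8,-55,0],0],[0,[8,-55,0],0],[0,[8,-55,36],0],[0,[8,-55,71],0],[0,[8,-55,71],0],[0,[8,-55,71],0]])

```text
t: 2.72
tool_pos: [0.4183, 0.1695, 0.3351]
tool_rot: [-3.14, -0.091, -0.003]
contact_force: [-0.3, -0.3, 0.2]
opening: -0.0001
grip_force: 0.0
```

```bash
python3 - <<'E'
from h import *
b=eyes.get_image("scene")[100:250,200:380][:,:,::-1]
cv2.imwrite("pics/c.png",cv2.resize(b,None,fx=4,fy=4,interpolation=2))
E
```

```text
(no output)
```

View pics/c.png

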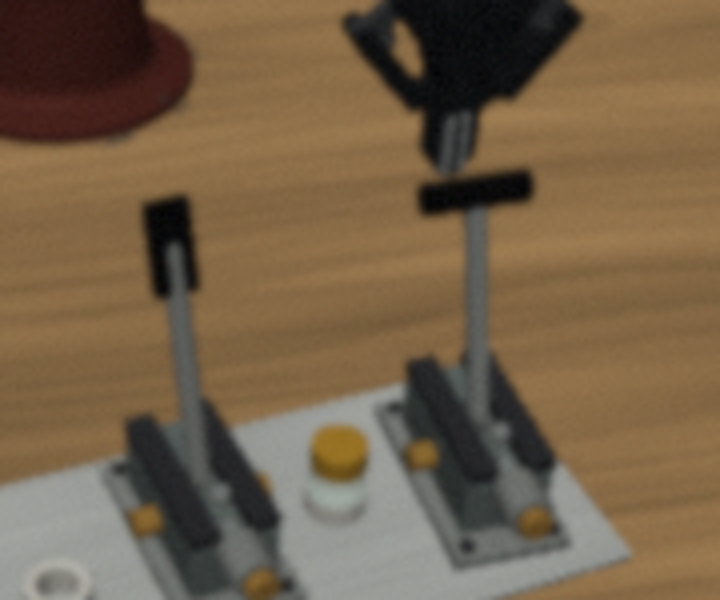

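The shut fingers stand right behind the bar (tips at about 452,165, bar centre at 475,190). Pushing now.

Request:
step_arm(commands=[[0,[12,0,3],0],[0,[24,0,3],0],[0,[34,0,3],0],[0,[44,0,3],0],[0,[54,0,3],0],[0,[62,0,3],0]])

```text
t: 3.52
tool_pos: [0.4801, 0.1742, 0.3307]
tool_rot: [-3.14, -0.094, 0.001]
contact_force: [-5.4, -0.2, 2.9]
opening: 0.0003
grip_force: 2.6
```

Request:
step_arm(commands=[[0,[8,0,0],0],[0,[16,0,0],0],[0,[24,0,0],0],[0,[32,0,0],0],[0,[38,0,0],0],[0,[38,0,0],0]])

```text
t: 4.28
tool_pos: [0.518, 0.1763, 0.3306]
tool_rot: [3.14, 0.094, 0.001]
contact_force: [-0.3, 0.6, -0.6]
opening: -0.0001
grip_force: 0.0
```

The force has dropped to zero, so the lever snapped ahead of the fingers. I'll push on gently to confirm it is home.

Request:
step_arm(commands=[[0,[4,0,0],0],[0,[8,0,0],0],[0,[12,0,0],0],[0,[15,0,0],0],[0,[15,0,0],0]])

```text
t: 4.9
tool_pos: [0.5323, 0.1773, 0.3301]
tool_rot: [3.14, 0.094, -0.003]
contact_force: [-2.6, -0.1, -0.8]
opening: -0.0004
grip_force: 1.2
```

Request:
step_arm(commands=[[0,[-20,0,0],0],[0,[-60,0,0],0],[0,[-110,0,0],0],[0,[-110,0,-40],0],[0,[-110,0,-90],0],[0,[-110,0,-90],0],[0,[-110,0,-90],0]])

```text
t: 5.78
tool_pos: [0.4228, 0.1707, 0.421]
tool_rot: [-3.14, -0.094, -0.003]
contact_force: [0.6, 0.1, -0.8]
opening: 0.0001
grip_force: 0.0
```

```bash
python3 - <<'E'
from h import *
b=eyes.get_image("scene")[100:300,120:380][:,:,::-1];a=eyes.get_image("top")[120:250,130:390][:,:,::-1]
cv2.imwrite("pics/d.png",cv2.resize(b,None,fx=3,fy=3,interpolation=2))
cv2.imwrite("pics/e.png",cv2.resize(a,None,fx=3,fy=3,interpolation=2))
E
```

```text
(no output)
```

View pics/d.png

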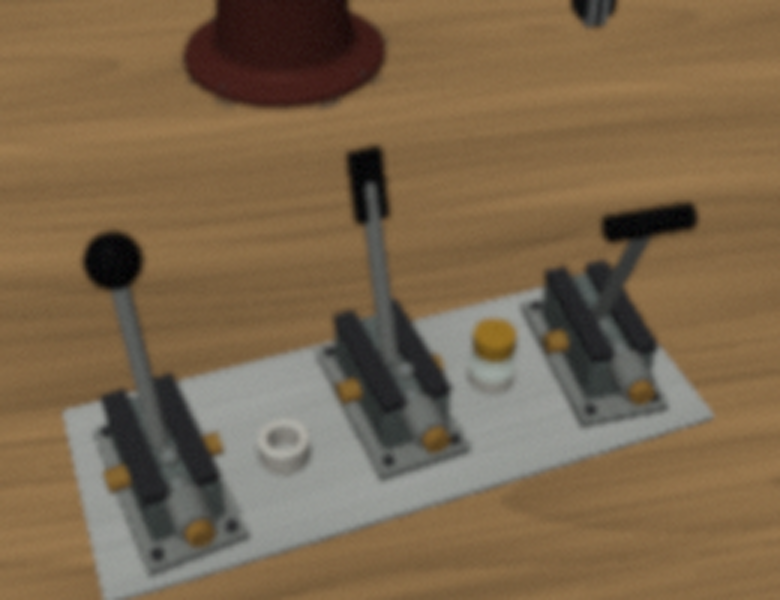

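View pics/e.png

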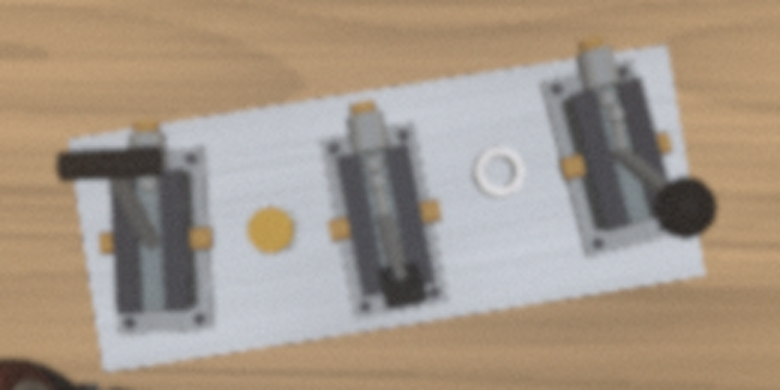

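The lever holds by itself: the bar in the top view is at (166.7,174.5), against (169,225.5) before. That is about 88 mm forward, which matches the notch at 0.70. The ball and paddle levers have not moved, and the arm is clear.

```bash
python3 - <<'E'
from h import *
from station import finish_job
print(atz("top",(166.4,174.3),.171));print(finish_job())
E
```

```text
[0.55042947 0.17935259 0.171     ]
the job is handed in; nothing more can be done
None
```

The seat lever is in its float notch and stayed there after I let go, about 88 mm forward; the ball and paddle levers look unmoved in neutral, the arm is clear, and I handed the job in at about 6 s (no verdict was shown).

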